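# Start the clamp bolt of the sieve fixture and keep hold of it

## Task

The tall hexagon-head bolt of the sieve clamp stands loose in its boss with its thread not yet caught. Without first turning it forward, turn it backward (anticlockwise seen from above) only until you feel it drop one thread, then turn it forward (clockwise) about one full turn from there so that it is started, and finish while still gripping the bolt head: do not let go at the end. Leave the loose things around the fixture where they are.

Things in the scene. Friction and masses are not known exactly. Their poses are not given: they have to be found in the camera images.
- bolt_head (a point): centre of the hexagon head of the loose bolt, the taller of two on the sieve clamp: steel, 30 mm across flats, 35 mm across corners, 10 mm of head above and below this point, axis z upright. Flat normals: this frame's y axis and 60 and 120 degrees from it; a small dark punch mark on top near the corner at +x. Below is a 20 mm shank with a right-hand thread, 8 mm pitch
- bolt_lift (a joint): height of the loose bolt in m, positive up: 0 at the very end (highest point) of the first thread, 0 to -0.003 as found, about -0.008 right after the drop; turning forward from there draws it down 8 mm a turn, so -0.016 is one full turn forward. The thread leaves about 1.7 mm of up and down play
- clamp_bolt: the whole loose bolt, origin at its head's centre. It only turns and moves up and down; it turns easily, stays as left, and falls by its weight (0.26 kg) unless held. Turned back 0.4 to 1.9 rad, rising slightly, it comes off the end of the first thread and can drop 8 mm: ease the grip or press lightly. Turned forward before the drop it would run down on top of the thread and cross it
- bolt_hole (a point): centre of the loose bolt's hole on the clamp bar's top face, 58 mm above the worktop; y points along the bar away from the other bolt. The fixture is fixed: dark base plate 90 x 180 x 12 mm, ring sieve 83 mm wide in its middle, steel bar 40 mm wide across it on two bosses. The head's underside is about 31 mm above this face as found, 17 mm at the end
- other_bolt (a point): centre of the head of the other bolt of the clamp, 128 mm from the loose one, same 30 mm hexagon head but already fully home (head top 79 mm above the worktop) and fixed; not to be worked
- plunger_mid (a point): middle of the loose steel press plunger, a 39 mm cylinder 39 mm high, a bystander
- vial_mid (a point): middle of the loose glass vial with a screw cap, 27 mm wide, 62 mm high, upright, a bystander
- tape_mid (a point): middle of the loose roll of tape, 82 mm wide, 19 mm high, lying flat, a bystander
- spanner_mid (a point): middle of the loose small spanner, 157 mm long, 6 mm thick, lying flat, a bystander
- bolt_turn (a joint): angle of the loose bolt in rad, positive forward (clockwise from above): 0.4 to 1.9 as found; 0 where its thread comes off the end of the first thread of the boss (it can drop just below 0); 6.28 is one full turn forward from the drop

How it is judged (in metres and radians):
On the way:
1. the bolt, turned backward, has dropped one thread (value of joint bolt_lift between -0.0115 and -0.006 m), for 0.1 s.
At the end, for the whole second after the job is handed in: the bolt has dropped one thread and gone forward one turn (0.7 to 1.3 turns) from there, so that it stands 16 mm (12.5 to 18.5 mm) below the end of the first thread, at rest, with the fingers pressing on it with more than 2 N (value of joint bolt_lift between -0.0185 and -0.0125 m and contact force between the fingers and clamp_bolt above 2 N and angular speed of clamp_bolt below 0.2 rad/s and value of joint bolt_turn between 4.4 and 8.2 rad); the arm keeps its last pose, push and grip.
It fails at once if a loose bystander (plunger, vial, tape, spanner) was moved more than 3 cm (distance of any of plunger_mid, vial_mid, tape_mid, spanner_mid from where it was at the start of the episode above 0.03 m).
It fails at once if the bolt was turned forward without having dropped, crossing the thread (value of joint bolt_turn above 2.8 rad and value of joint bolt_lift above -0.008 m).
It also fails if it takes over 72 s, if anything falls off the work surface, if the arm or the gripper's body presses on something with over 40 N, if the wrist force passes 120 N, or if a joint passes its speed limit or range.

## Robot

A 6-joint arm with a two-finger parallel gripper is mounted at the origin on a cart in front of the work surface, level with it; the furniture and walls round the work are solid. World frame = base frame: x ahead of the robot, y to its left, z up, the work surface at z = 0. Lengths are in m, angles in degrees, forces in N, time in s.
With the tool pointing down it reaches from about 0.4 to 0.825 m from the base axis. Payload 7 kg.
Tool frame: the origin (TCP) lies between the finger pads; the fingertips stand r.nose_length ahead of it and the grasp point (between the pads) lies 2 mm behind it (r.nose_length is the distance from the TCP to the fingertips, in m); y points along the fingers, x is the direction in which the jaws open and shut, and the axes are right-handed (so a half turn about y gives the same grasp; the last joint's range is limited). The gripper opens to 88 mm and grips with 3 to 60 N. Pads are 19 mm wide; open, the fingers measure 130 mm over their backs; the gripper's body (78 mm by 193 mm) begins 47 mm behind the grasp point.
Start: joints at [-58.78, 20.546, 0.682, 0, -70.136, -16.507], TCP at [0.171, -0.653, 0.244] pointing down, gripper open.
Joint ranges: [-176.03, 176.03], [-82.01, 121.73], [-58.28, 71.71], [-173.87, 95.51], [-174.79, -0.11], [-173.66, 173.66]. Speed limits (degrees/s): [136.94, 136.94, 172.46, 180, 180, 180].

## Interface

Orientations are given as [roll, pitch, yaw] about the fixed x, y, z axes, in that order (R = Rz(yaw) Ry(pitch) Rx(roll)).
In Python, from plant import readout, vision, r, spotter gives the robot as it stands.
- The arm moves only by the tool servo_tool, never from a script. Its argument "steps" is a list that holds one entry, the list of rows, each a list of 6 numbers: the shift along the tool's x, y, z in m, then the turn, a rotation vector about the tool's x, y, z in rad. A call has 1 to 20 rows; each row shifts and turns the commanded pose from where the row before left it, along the tool's axes as they then stand; what a row does not reach is not made up. A row lasts 1/10 s, in which the tool goes at most 50 mm and 8.59 degrees, less where a joint would pass 70% of its speed; a pose out of reach is approached as far as the arm can. A call with a gripper value outside its range is refused whole. "jaw" is the closure in counts, from 0 (fully open) to 255 (shut), set as the call begins (left out, the last holds). The fingers move at their own pace and stop on an object; "grip_force" is the grip in N (left out, the last holds). Time passes only in rows, so rows that do not move let the fingers close. It gives the time, the measured TCP pose, the force and the opening at its end, in the units of the state.
- readout.get_state(): the state, without advancing time (a new reading comes with each control period).
- vision.capture(name): name is "scene" or "side" or "wrist"; returns a dict with "img" (480x640x3 uint8, red, green, blue), "fx", "fy", "cx", "cy" (pixels), "rvec" (rotation vector, rad) and "tvec" (3), from world to camera coordinates, as OpenCV has them; the wrist camera has in their place "tool_from_camera" (4x4, takes a point from camera to tool coordinates, whose origin is the TCP and whose axes are the tool frame's). Camera axes: x right, y down, z forward; pixel columns grow to the right and rows downward; lengths in m; the calibration is good to about 2 mm. The wrist camera is an equidistant fisheye: a pixel r from the principal point sees the ray r / f radians off the axis. A picture is of the moment at which its call begins: read the wrist's pose just before it. There is no depth.
- r.close_job(): hands the job in, once; it reports no verdict.
Trained networks look in the newest picture that a camera, given by its name, has taken for a name from the list of things; names that differ only in an ending like _2 or _b are one class to them, and where a whole thing is asked for, a point or a joint stands for the part that bears it (a point fixed in the world has none). Each returns a list of dicts, best first, with "conf" (0 to 1); they miss things now and then, are a little off and sometimes report something else, mostly with a low value. They report only what shows in the picture. A call takes as long as a camera call.
- spotter.search_frame(camera, thing): "uv" ([column, row] in pixels, amid what is visible of it).
- spotter.silhouettes(camera, thing): "region" (480x640 bool, what is visible of it) and "uv" ([column, row] in pixels, amid what is visible of it).
The state is a dict: "time_s": time; "joints": joint angles; "qd": joint speeds; "joint_torque": joint torques, N m; "tcp_pos": TCP position; "eef_rot": TCP orientation; "contact_force": force on the tool from outside, world axes, zero at the start; "moment": the same for the moment, N m; "gripper_width": finger opening in m.
Only numpy, scipy, OpenCV 4.12 (cv2) and the standard library are available. Lean on these libraries where they do the work, as an engineer would, in place of code of your own. Each camera call takes 0.05 s, during which the arm holds its last target.

## Working session

There is one attempt and no reset: what is moved stays moved. The work goes in short steps, Python scripts to look and compute and a tool call to move; the robot and the scene stay as the last step left them, time stands still between calls to the robot, and variables do not carry over. Pictures are saved under pics/ and viewed, and the job is handed in when it is done.

Besides the shell and the picture viewer there is one more tool, called after "Request:" as name(argument=value, ...) on one line, values as JSON. servo_tool: Moves the arm, as the interface text tells. Its arguments: {"type":"object","properties":{"steps":{"type":"array","items":{"type":"array","items":{"type":"array","items":{"type":"number"}}}},"jaw":{"type":"number"},"grip_force":{"type":"number"}},"required":["steps"]}

```bash
mkdir -p pics; python3 - <<'E'
from plant import readout, vision, r, spotter
import cv2
s=readout.get_state()
for k,v in s.items(): print(k,v)
print(r.nose_length)
for c in ("scene","side","wrist"):
    d=vision.capture(c); cv2.imwrite(f"pics/{c}0.png",d["img"][...,::-1])
    print(c,{k:v for k,v in d.items() if k!="img"})
    for t in ("bolt_head","other_bolt","vial_mid","plunger_mid","tape_mid","spanner_mid","clamp_bolt"):
        print(t,[(x["uv"],round(x["conf"],2)) for x in spotter.search_frame(c,t)][:3])
E
```

```text
time_s 0.0
joints [-5.87798572e+01  2.05905994e+01  6.33650391e-01 -1.92841139e-02
 -7.01358200e+01 -1.65067506e+01]
qd [ 0.00829174  0.08368346 -0.10977963 -0.00882196  0.07705157  0.0449946 ]
joint_torque [ 3.51971694e-04 -5.82717919e+01  2.93067473e+01  6.99775279e+00
  6.99288736e-03 -1.31287738e-04]
tcp_pos [ 0.1712916  -0.65242746  0.24263379]
eef_rot [-8.99910204e+01 -9.40968427e-02  1.04706818e+02]
contact_force [-0.5670272  -0.23281131 -0.31550662]
moment [-0.00800614  0.04532349  0.04862734]
gripper_width 0.08798042252834597
0.017
scene {'fx': 537.2040117735032, 'fy': 537.2040117735032, 'cx': 322.97689215630857, 'cy': 246.5446358703457, 'rvec': array([ 0.76030556, -2.42042348,  1.28413421]), 'tvec': array([0.49947955, 0.2478826 , 0.87862511])}
bolt_head [([373.3, 222.8], 0.83), ([310.7, 414.1], 0.22)]
other_bolt [([370.6, 269.3], 0.83)]
vial_mid [([264.4, 244.8], 0.83), ([218.3, 280.5], 0.69)]
plunger_mid [([217.7, 280.2], 0.81)]
tape_mid [([475.7, 236.5], 0.7), ([370.8, 219.8], 0.47), ([370.5, 219.9], 0.4)]
spanner_mid [([310.0, 419.5], 0.59)]
clamp_bolt [([371.0, 219.0], 
[... 295 characters left out ...]
.0], 0.46)]
plunger_mid [([258.0, 249.3], 0.57)]
tape_mid [([459.7, 303.7], 0.88)]
spanner_mid [([202.2, 333.5], 0.78)]
clamp_bolt []
wrist {'fx': 371.64829954431775, 'fy': 371.64829954431775, 'cx': 314.26256297344867, 'cy': 236.6497530343396, 'tool_from_camera': array([[ 9.99999544e-01,  9.07490529e-04, -2.98206610e-04,
        -6.67114179e-04],
       [ 5.14975618e-04, -2.49236093e-01,  9.68442618e-01,
        -1.40891313e-01],
       [ 8.04528653e-04, -9.68442330e-01, -2.49236447e-01,
         6.64883258e-02],
       [ 0.00000000e+00,  0.00000000e+00,  0.00000000e+00,
         1.00000000e+00]])}
bolt_head []
other_bolt []
vial_mid []
plunger_mid []
tape_mid []
spanner_mid []
clamp_bolt []
```

View pics/scene0.png

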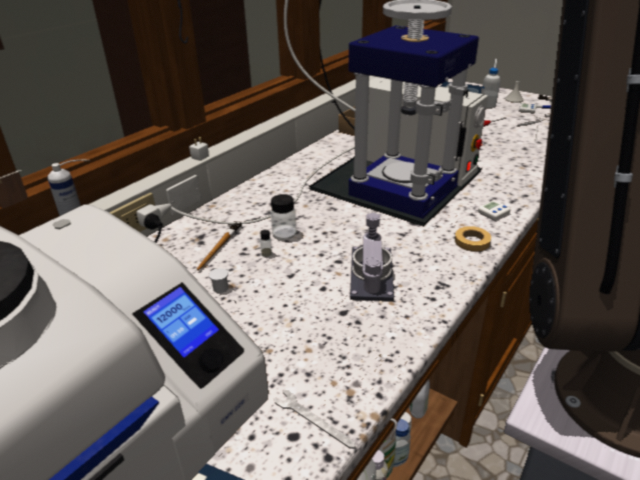

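View pics/side0.png

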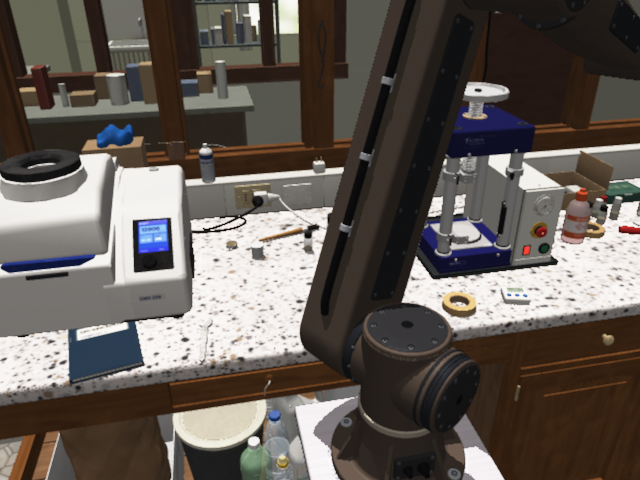

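View pics/wrist0.png

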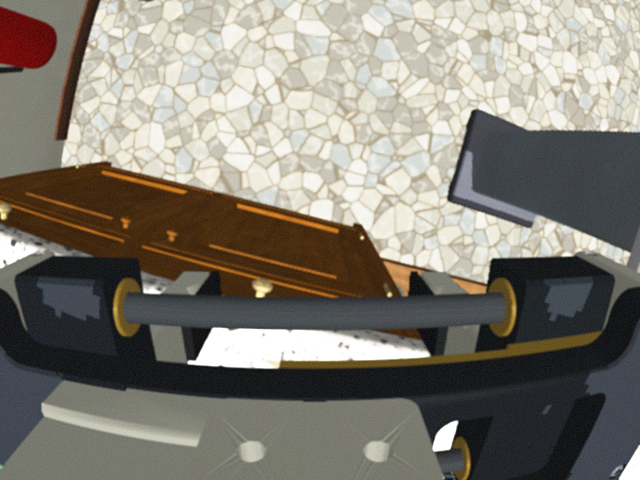

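```bash
cat > h.py <<'E'
import numpy as np, cv2
from scipy.spatial.transform import Rotation as Rn
def ray(d,uv):
    R=cv2.Rodrigues(d["rvec"])[0]; c=-R.T@d["tvec"]
    v=R.T@np.array([(uv[0]-d["cx"])/d["fx"],(uv[1]-d["cy"])/d["fy"],1.]); return c,v
def atz(d,uv,z):
    c,v=ray(d,uv); return c+v*(z-c[2])/v[2]
def proj(d,p):
    R=cv2.Rodrigues(d["rvec"])[0]; q=R@np.asarray(p,float)+d["tvec"]
    return np.array([d["fx"]*q[0]/q[2]+d["cx"],d["fy"]*q[1]/q[2]+d["cy"]])
def T(s):
    return Rn.from_euler("xyz",s["eef_rot"],degrees=True).as_matrix(),np.array(s["tcp_pos"])
def wray(d,s,uv):
    R,p=T(s);M=d["tool_from_camera"]
    a=np.array([(uv[0]-d["cx"])/d["fx"],(uv[1]-d["cy"])/d["fy"]]);t=np.linalg.norm(a)
    v=np.r_[a/t*np.sin(t),np.cos(t)] if t>0 else np.array([0,0,1.])
    return R@M[:3,3]+p, R@M[:3,:3]@v
def watz(d,s,uv,z):
    c,v=wray(d,s,uv); return c+v*(z-c[2])/v[2]
def wproj(d,s,P):
    R,p=T(s);M=d["tool_from_camera"]
    q=M[:3,:3].T@(R.T@(np.asarray(P,float)-p)-M[:3,3]); t=np.arctan2(np.hypot(q[0],q[1]),q[2])
    n=q[:2]/np.hypot(q[0],q[1])*t; return np.array([d["fx"]*n[0]+d["cx"],d["fy"]*n[1]+d["cy"]])
E
python3 - <<'E'
from plant import readout, vision, r, spotter
from h import *
d=vision.capture("scene"); im=d["img"]
cv2.imwrite("pics/crop0.png",cv2.resize(im[200:310,330:420,::-1],None,fx=5,fy=5,interpolation=cv2.INTER_CUBIC))
print("cam",ray(d,(0,0))[0])
for n,uv,z in [("head",(373.3,218.5),.099),("other",(374,266),.069),("vial",(264.4,244.8),.031),("plunger",(217.7,280.2),.02),("tape",(473,238),.01),("spanner",(310,419),.003),("jar",(284,217),.05)]: print(n,atz(d,uv,z).round(4))
E
```

```text
cam [0.05791504 0.76586754 0.7021399 ]
head [ 0.5569 -0.1144  0.099 ]
other [4.855e-01 2.000e-04 6.900e-02]
vial [0.7574 0.0231 0.031 ]
plunger [0.7628 0.1682 0.02  ]
tape [ 0.3906 -0.2983  0.01  ]
spanner [0.4023 0.3316 0.003 ]
jar [ 0.7768 -0.0734  0.05  ]
```

View pics/crop0.png

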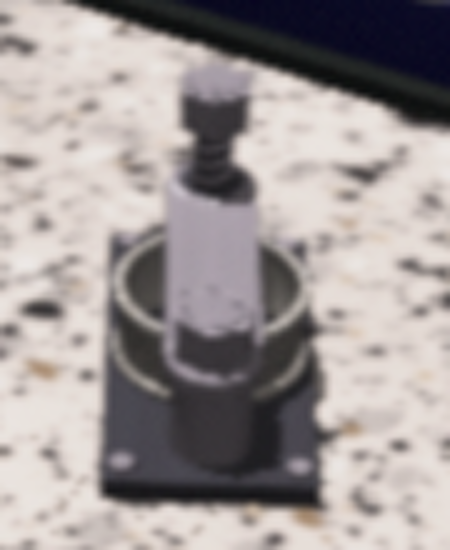

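```bash
python3 - <<'E'
from plant import readout, vision, r, spotter
from h import *
d=vision.capture("scene")
for n,uv,z in [("loosetop",(373.4,216),.109),("othertop",(373,267),.079),("platefront",(417,215),0),("plateleft",(312,185),0),("plateright",(480,170),0),("jarbase",(285,235),0)]: print(n,atz(d,uv,z).round(4))
d=vision.capture("side")
for n,uv,z in [("platefrontL",(428,270),0),("plateR",(555,262),0),("plateBL",(420,225),0)]: print(n,atz(d,uv,z).round(4))
s=readout.get_state();R,p=T(s); print(R.round(3))
t=np.array([.556,-.111,.235])
print("shift tool",R.T@(t-p))
E
```

```text
loosetop [ 0.5539 -0.109   0.109 ]
othertop [0.4786 0.0163 0.079 ]
platefront [ 0.5552 -0.3362  0.    ]
plateleft [ 0.8773 -0.3208  0.    ]
plateright [ 0.5213 -0.6741  0.    ]
jarbase [ 0.7762 -0.0722  0.    ]
platefrontL [ 0.5781 -0.2888  0.    ]
plateR [ 0.5421 -0.6576  0.    ]
plateBL [ 0.85   -0.3687  0.    ]
[[-0.254 -0.    -0.967]
 [ 0.967 -0.    -0.254]
 [-0.    -1.     0.   ]]
shift tool [ 0.4264274   0.00853645 -0.50961031]
```

Request:
servo_tool(steps=[[[0.0308, 0, -0.0257, 0, 0, 0], [0.0308, 0, -0.0257, 0, 0, 0], [0.0308, 0, -0.0257, 0, 0, 0], [0.0308, 0, -0.0257, 0, 0, 0], [0.0308, 0, -0.0257, 0, 0, 0], [0.0308, 0, -0.0257, 0, 0, 0], [0.0308, 0, -0.0257, 0, 0, 0], [0.0308, 0, -0.0257, 0, 0, 0], [0.0308, 0, -0.0257, 0, 0, 0], [0.0308, 0, -0.0257, 0, 0, 0], [0.015, 0, -0.0317, 0, 0, 0], [0.015, 0, -0.0317, 0, 0, 0], [0.015, 0, -0.0317, 0, 0, 0], [0.015, 0, -0.0317, 0, 0, 0], [0.015, 0, -0.0317, 0, 0, 0], [0.015, 0, -0.0317, 0, 0, 0], [0.015, 0, -0.0317, 0, 0, 0], [0.015, 0, -0.0317, 0, 0, 0], [0, 0, 0, 0, 0, 0]]])

```text
time_s: 3.25
tcp_pos: [0.5593, -0.107, 0.243]
eef_rot: [-90.0, 0.0, 104.9]
contact_force: [-0.8, -1.0, -0.0]
gripper_width: 0.0877
```

```bash
python3 - <<'E'
from plant import readout, vision, r, spotter
from h import *
s=readout.get_state(); print(s["tcp_pos"],s["eef_rot"],s["joints"],s["contact_force"])
d=vision.capture("wrist"); cv2.imwrite("pics/w1.png",d["img"][...,::-1])
for t in ("bolt_head","other_bolt"):
    for x in spotter.search_frame("wrist",t): print(t,x, watz(d,s,x["uv"],.109 if t[0]=="b" else .079))
E
```

```text
[ 0.5592555  -0.1069528   0.24300775] [-9.00077574e+01  1.11582187e-02  1.04851307e+02] [ 8.86548732e+00  1.06676560e+01 -1.29845095e+01  1.12326863e-02
 -6.63389562e+01 -8.40186863e+01] [-0.75454729 -0.95076799 -0.01359796]
bolt_head {'uv': [318.2, 222.4], 'conf': 0.88} [ 0.55206085 -0.10659274  0.109     ]
other_bolt {'uv': [376.5, 189.2], 'conf': 0.93} [ 0.51834024 -0.06508513  0.079     ]
other_bolt {'uv': [318.6, 223.2], 'conf': 0.74} [ 0.55885123 -0.10412258  0.079     ]
other_bolt {'uv': [633.1, 221.0], 'conf': 0.27} [0.46114125 0.23751532 0.079     ]
```

View pics/w1.png

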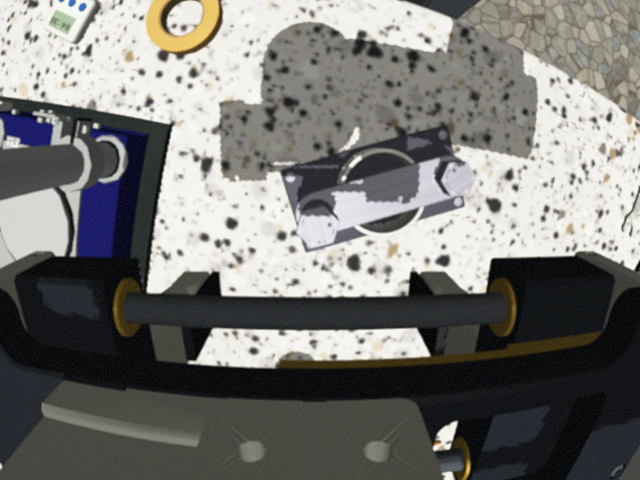

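```bash
python3 - <<'E'
import cv2
im=cv2.imread("pics/w1.png")
cv2.imwrite("pics/w1c.png",cv2.resize(im[170:270,270:390],None,fx=6,fy=6,interpolation=cv2.INTER_CUBIC))
E
```

```text
(no output)
```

View pics/w1c.png

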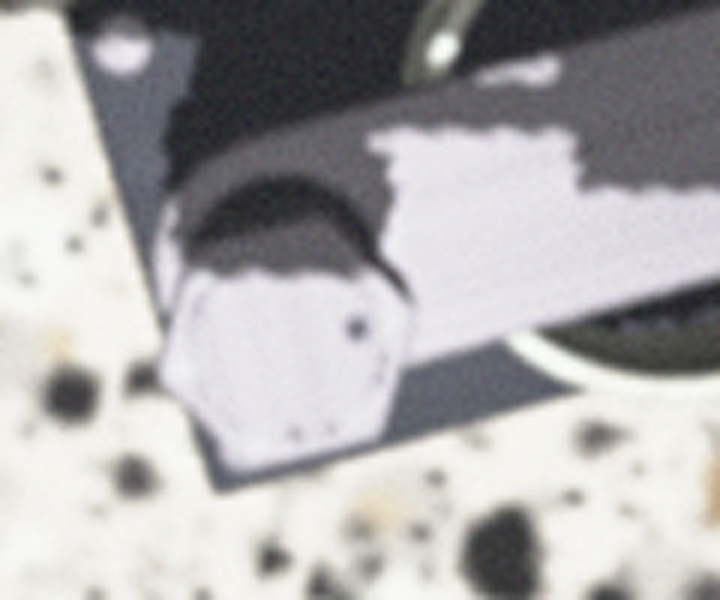

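```bash
cat > hex.py <<'E'
from h import *
from scipy.optimize import least_squares
def fit(d,s,cor,z=None,zfix=.108):
    # cor: list of (uv, k) corner idx at angle a0+60k ; R=17.5
    f=lambda x: np.concatenate([wproj(d,s,[x[0]+.0173*np.cos(x[2]+k*np.pi/3),x[1]+.0173*np.sin(x[2]+k*np.pi/3),zfix])-uv for uv,k in cor])
    c=np.mean([watz(d,s,uv,zfix) for uv,k in cor],0)
    best=min((least_squares(f,[c[0],c[1],a]) for a in np.arange(0,6.28,.5)),key=lambda q:q.cost)
    return best.x,np.degrees(best.x[2]),best.fun.round(2)
E
python3 - <<'E'
from plant import readout, vision
from hex import *
s=readout.get_state(); d=vision.capture("wrist")
P=[(163,362),(232,470),(378,440),(412,308)]
P=[(270+a/6,170+b/6) for a,b in P]
for z in (.105,.108,.111):
  print(z,fit(d,s,[(np.array(p),-k) for k,p in enumerate(P)],zfix=z))
  print(fit(d,s,[(np.array(p),k) for k,p in enumerate(P)],zfix=z))
m=watz(d,s,(329.5,224.5),.108); print(m)
E
```

```text
0.105 (array([ 0.56667018, -0.10114133,  5.21915999]), np.float64(299.03583997611304), array([  3.12,  20.07,  -2.51, -18.61,  -5.08, -18.99,   4.59,  18.56]))
(array([ 0.55319144, -0.10816079, -1.11340668]), np.float64(-63.793503787775215), array([-1.64,  0.64,  1.7 , -1.22, -0.89, -0.45,  0.84,  1.  ]))
0.108 (array([ 0.5659464 , -0.10137435,  5.21931223]), np.float64(299.04456292846663), array([  2.92,  20.23,  -2.65, -18.67,  -4.99, -19.11,   4.84,  18.61]))
(array([ 0.55246801, -0.10839537,  5.16984305]), np.float64(296.2101874622153), array([-1.9 ,  0.6 ,  1.6 , -1.09, -0.76, -0.37,  1.05,  0.85]))
0.111 (array([ 0.56522237, -0.10160675, -1.06362886]), np.float64(-60.94144436036852), array([  2.72,  20.4 ,  -2.8 , -18.73,  -4.9 , -19.24,   5.11,  18.65]))
(array([ 0.55174464, -0.10862994,  5.16990909]), np.float64(296.21397133359636), array([-2.17,  0.55,  1.51, -0.96, -0.61, -0.29,  1.28,  0.7 ]))
[ 0.54856772 -0.09992881  0.108     ]
```

Request:
servo_tool(steps=[[[0, 0, 0, 0, -0.148, 0], [0, 0, 0, 0, -0.148, 0], [0, 0, 0, 0, -0.148, 0], [0, 0, 0, 0, -0.148, 0], [0, 0, 0, 0, -0.148, 0], [0, 0, 0, 0, -0.148, 0], [0, 0, 0, 0, -0.148, 0], [0, 0, 0, 0, -0.148, 0], [0, 0, 0, 0, -0.148, 0], [0, 0, 0, 0, -0.148, 0], [0, 0, 0, 0, -0.148, 0], [0, 0, 0, 0, -0.148, 0], [0, 0, 0, 0, -0.148, 0], [0, 0, 0, 0, -0.148, 0], [0, 0, 0, 0, -0.148, 0], [0, 0, 0, 0, -0.148, 0], [0, 0, 0, 0, -0.148, 0], [0, 0, 0, 0, -0.148, 0], [0, 0, 0, 0, -0.148, 0], [0, 0, 0, 0, 0, 0]]])

```text
time_s: 5.45
tcp_pos: [0.5559, -0.11, 0.244]
eef_rot: [-90.0, 0.0, -94.1]
contact_force: [0.2, 0.1, -0.1]
gripper_width: 0.0878
```

```bash
python3 - <<'E'
from plant import readout, vision, r, spotter
from h import *
s=readout.get_state(); print(s["tcp_pos"],s["eef_rot"],s["joints"],s["contact_force"])
d=vision.capture("wrist"); im=d["img"][...,::-1]; cv2.imwrite("pics/w2.png",im)
for x in spotter.search_frame("wrist","bolt_head"): print(x, watz(d,s,x["uv"],.105))
u,v=wproj(d,s,(.5525,-.1084,.108)).astype(int); print(u,v)
cv2.imwrite("pics/w2c.png",cv2.resize(im[v-50:v+50,u-60:u+60],None,fx=6,fy=6,interpolation=cv2.INTER_CUBIC))
E
```

```text
[ 0.55585027 -0.10997315  0.24400738] [-8.99682433e+01  9.10999254e-03 -9.41021002e+01] [ 8.59269830e+00  1.03540836e+01 -1.32387572e+01 -2.08312632e-03
 -6.63741769e+01  7.73060333e+01] [ 0.19700571  0.10489313 -0.07495585]
{'uv': [310.9, 223.2], 'conf': 0.64} [ 0.56196937 -0.10852791  0.105     ]
311 236
```

View pics/w2c.png

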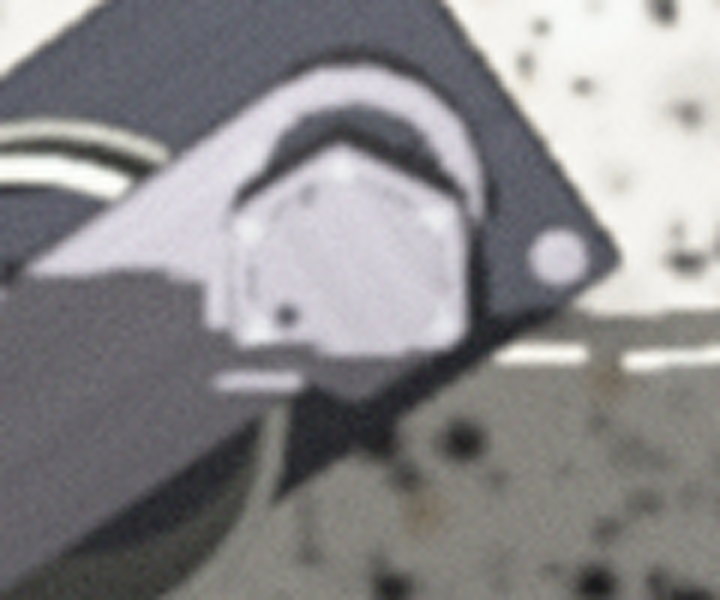

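View pics/w2.png

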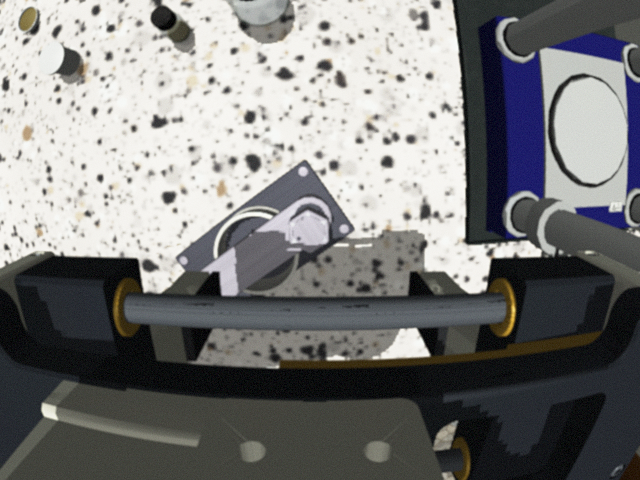

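```bash
python3 - <<'E'
from plant import readout, vision
from hex import *
s=readout.get_state(); d=vision.capture("wrist")
P=[(340,142),(237,208),(235,345),(355,400),(466,345),(468,200)]
P=[(251+a/6,186+b/6) for a,b in P]
for z in (.100,.105,.108,.111):
  x=fit(d,s,[(np.array(p),k) for k,p in enumerate(P)],zfix=z); y=fit(d,s,[(np.array(p),-k) for k,p in enumerate(P)],zfix=z); 
  x=min(x,y,key=lambda q:abs(q[2]).sum()); print(z,x)
  R,p=T(s); print("tool", R.T@(np.array([x[0][0],x[0][1],z])-p))
E
```

```text
0.1 (array([ 0.55443978, -0.10650566, -0.05367144]), np.float64(-3.0751468850010837), array([ 1.09,  0.43, -0.53,  0.75,  0.66, -0.81, -0.23,  0.02, -0.17,
       -1.67, -0.82,  1.19]))
tool [-0.00313444  0.14391892 -0.00199556]
0.105 (array([ 0.55563109, -0.1066638 , -0.05366685]), np.float64(-3.074883732723202), array([ 1.08,  0.05, -0.88,  0.58,  0.33, -0.6 , -0.22,  0.4 ,  0.17,
       -1.47, -0.49,  1.  ]))
tool [-0.0030702   0.13891953 -0.00079299]
0.108 (array([ 0.55634572, -0.10675867,  6.22952129]), np.float64(356.9252785688043), array([ 1.08, -0.18, -1.09,  0.48,  0.13, -0.47, -0.22,  0.64,  0.38,
       -1.35, -0.28,  0.88]))
tool [-3.03166674e-03  1.35919894e-01 -7.15907827e-05]
0.111 (array([ 0.55706024, -0.10685352,  6.22952419]), np.float64(356.925444452154), array([ 1.07, -0.42, -1.31,  0.37, -0.08, -0.34, -0.21,  0.88,  0.59,
       -1.23, -0.06,  0.77]))
tool [-0.00299314  0.13292026  0.00064969]
```

Request:
servo_tool(steps=[[[-0.0029, 0, -0.0017, 0, -0.017, 0], [0, 0.03, 0, 0, 0, 0], [0, 0.03, 0, 0, 0, 0], [0, 0.03, 0, 0, 0, 0], [0, 0.03, 0, 0, 0, 0], [0, 0.02, 0, 0, 0, 0], [0, 0.012, 0, 0, 0, 0], [0, 0, 0, 0, 0, 0], [0, 0, 0, 0, 0, 0]]])

```text
time_s: 6.5
tcp_pos: [0.5556, -0.1062, 0.0923]
eef_rot: [-90.0, -0.0, -93.2]
contact_force: [-0.3, 0.7, -0.0]
gripper_width: 0.0872
```

```bash
python3 - <<'E'
from plant import readout, vision, r, spotter
from h import *
s=readout.get_state(); print(s["tcp_pos"],s["eef_rot"],s["joints"],s["contact_force"])
d=vision.capture("wrist"); im=d["img"][...,::-1]; cv2.imwrite("pics/w3.png",im)
d=vision.capture("scene"); im=d["img"][...,::-1]; 
cv2.imwrite("pics/s3c.png",cv2.resize(im[160:300,310:450],None,fx=4,fy=4,interpolation=cv2.INTER_CUBIC))
E
```

```text
[ 0.55562991 -0.10615255  0.09226161] [-8.99595846e+01 -9.70187690e-03 -9.31974469e+01] [ 9.01596815e+00  1.86372896e+01 -2.42674610e+01  2.46329229e-02
 -4.70578038e+01  7.77698128e+01] [-0.3425188   0.74517063 -0.0179253 ]
```

View pics/w3.png

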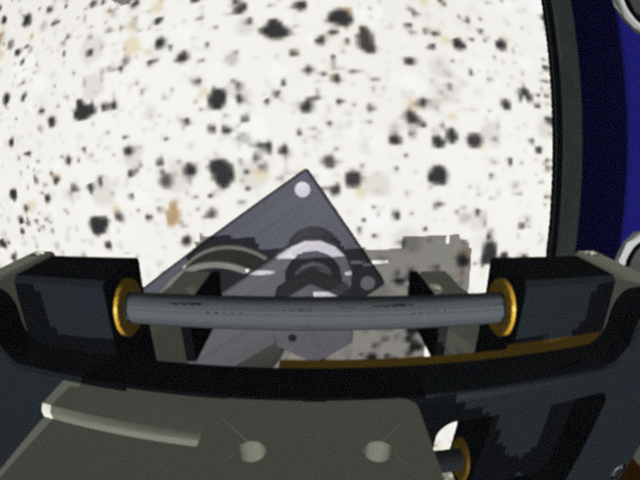

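View pics/s3c.png

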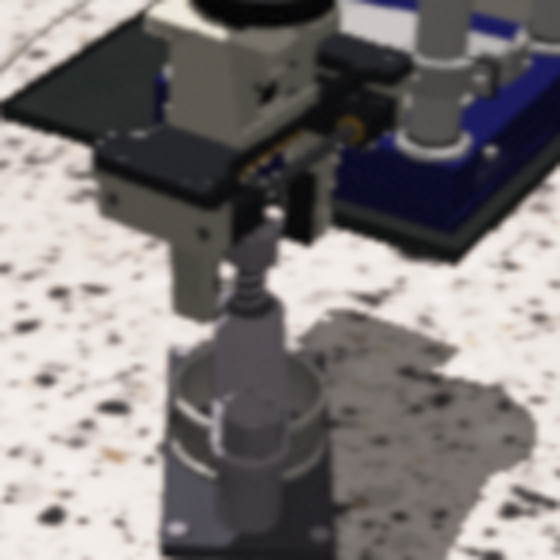

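Request:
servo_tool(steps=[[[0, 0, 0, 0, 0, 0], [0, 0, 0, 0, 0, 0], [0, 0, 0, 0, 0, 0], [0, 0, 0, 0, 0, 0], [0, 0, 0, 0, 0, 0], [0, 0, 0, 0, 0, 0], [0, 0, 0, 0, 0, 0], [0, 0, 0, 0, 0, 0]]], jaw=255, grip_force=8)

```text
time_s: 7.4
tcp_pos: [0.5555, -0.1057, 0.0916]
eef_rot: [-89.9, 0.0, -93.2]
contact_force: [1.2, 10.9, -0.6]
gripper_width: 0.0301
```

```bash
python3 - <<'E'
from plant import readout, vision, r, spotter
from h import *
s=readout.get_state(); print(s["gripper_width"],s["tcp_pos"],s["contact_force"],s["moment"])
R,p=T(s); print("tool F",R.T@s["contact_force"])
d=vision.capture("wrist"); im=d["img"][...,::-1]; cv2.imwrite("pics/w4.png",cv2.resize(im[220:400,200:440],None,fx=3,fy=3))
E
```

```text
0.030054974410030535 [ 0.55550937 -0.10566004  0.09155543] [ 1.23751518 10.87383011 -0.596724  ] [ 3.21360436 -0.03245319 -0.04804566]
tool F [-10.92547589   0.60604293   0.62800741]
```

View pics/w4.png

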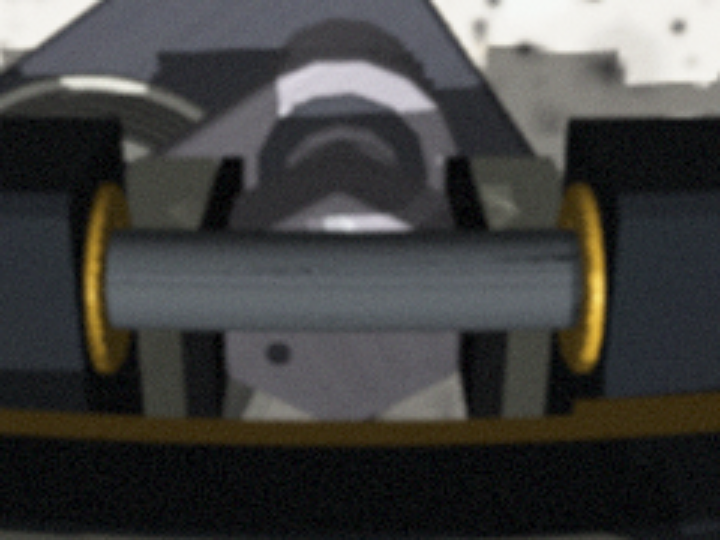

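Request:
servo_tool(steps=[[[-0.0006, 0, -0.001, 0, 0, 0], [0, 0, 0, 0, 0, 0], [0, 0, 0, 0, 0, 0], [0, 0, 0, 0, 0, 0]]], jaw=165, grip_force=3)

```text
time_s: 7.85
tcp_pos: [0.554, -0.1057, 0.0915]
eef_rot: [-90.0, -0.0, -93.2]
contact_force: [-0.2, -0.5, 0.1]
gripper_width: 0.0309
```

```bash
cat > look.py <<'E'
import sys
from plant import readout, vision
from h import *
s=readout.get_state(); R,p=T(s)
print("t",s["time_s"],"w",round(s["gripper_width"],4),p.round(4),"yaw",s["eef_rot"][2],"q6",s["joints"][5],"q",s["joints"][:5].round(1))
print("Fw",s["contact_force"].round(2),"M",s["moment"].round(2),"Ft",(R.T@s["contact_force"]).round(2))
d=vision.capture("wrist"); a=cv2.resize(d["img"][220:400,200:440,::-1],None,fx=2,fy=2,interpolation=cv2.INTER_CUBIC)
d=vision.capture("scene"); b=cv2.resize(d["img"][200:260,350:400,::-1],(300,360),interpolation=cv2.INTER_CUBIC)
cv2.imwrite(f"pics/{sys.argv[1]}.png",np.hstack([a,b]))
E
python3 look.py c0
```

```text
t 7.85 w 0.0309 [ 0.554  -0.1057  0.0915] yaw -93.19987343438957 q6 77.70758806039196 q [  9.1  18.6 -24.5   0.  -47. ]
Fw [-0.18 -0.45  0.1 ] M [-0.05  0.14  0.02] Ft [ 0.46 -0.09 -0.15]
```

View pics/c0.png

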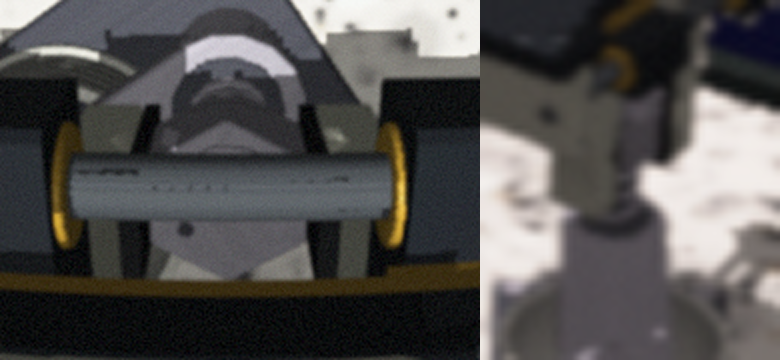

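Request:
servo_tool(steps=[[[0, 0, 0, 0, -0.1, 0], [0, 0, 0, 0, -0.1, 0], [0, 0, 0, 0, -0.1, 0], [0, 0, 0, 0, -0.1, 0], [0, 0, 0, 0, 0, 0], [0, 0, 0, 0, 0, 0]]])

```text
time_s: 8.55
tcp_pos: [0.5544, -0.1058, 0.0918]
eef_rot: [-90.0, -0.0, -70.4]
contact_force: [0.2, -3.7, 1.0]
gripper_width: 0.0309
```

```bash
python3 look.py c1
```

```text
t 8.55 w 0.0309 [ 0.5544 -0.1058  0.0918] yaw -70.44276434951627 q6 100.46075775648268 q [  9.1  18.6 -24.5   0.  -46.9]
Fw [ 0.21 -3.69  1.04] M [-1.17 -0.16 -0.01] Ft [ 3.55 -1.04 -1.03]
```

View pics/c1.png

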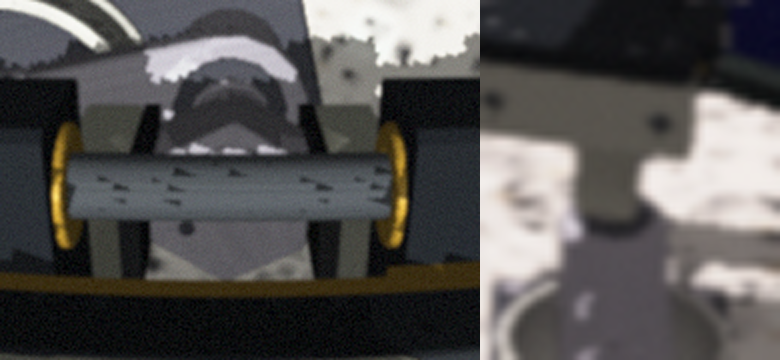

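Request:
servo_tool(steps=[[[0.0003, 0, 0, 0, -0.1, 0], [0, 0, 0, 0, -0.1, 0], [0, 0, 0, 0, -0.1, 0], [0, 0, 0, 0, 0, 0], [0, 0, 0, 0, 0, 0]]])

```text
time_s: 9.15
tcp_pos: [0.5547, -0.106, 0.0919]
eef_rot: [-90.0, -0.0, -53.3]
contact_force: [1.7, -3.3, 2.4]
gripper_width: 0.0306
```

```bash
python3 look.py c2
```

```text
t 9.15 w 0.0306 [ 0.5547 -0.106   0.0919] yaw -53.25371902924367 q6 117.67695302611662 q [  9.1  18.6 -24.4   0.  -46.9]
Fw [ 1.7  -3.28  2.41] M [-1.46 -0.51 -0.06] Ft [ 3.64 -2.41 -0.6 ]
```

View pics/c2.png

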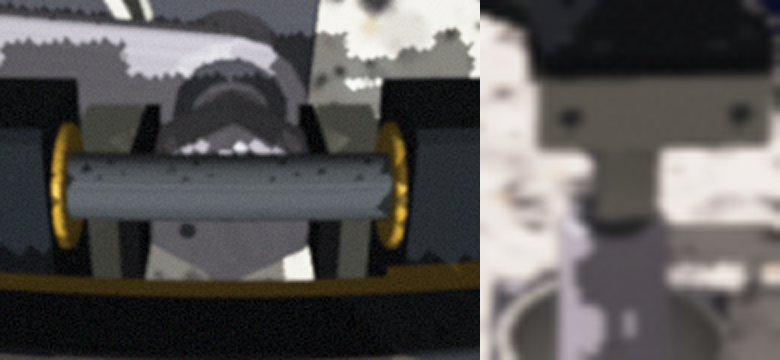

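Request:
servo_tool(steps=[[[0.0001, 0, 0, 0, -0.05, 0], [0, 0, 0, 0, -0.1, 0], [0, 0, 0, 0, -0.1, 0], [0, 0, 0, 0, 0, 0], [0, 0, 0, 0, 0, 0]]], jaw=163)

```text
time_s: 9.75
tcp_pos: [0.5548, -0.1057, 0.0918]
eef_rot: [-90.0, -0.0, -38.9]
contact_force: [2.3, -2.8, 3.1]
gripper_width: 0.0315
```

```bash
python3 look.py c3
```

```text
t 9.75 w 0.0315 [ 0.5548 -0.1057  0.0918] yaw -38.92243034053025 q6 132.01233397531354 q [  9.1  18.6 -24.4   0.  -46.9]
Fw [ 2.3  -2.78  3.1 ] M [-1.15 -0.87 -0.08] Ft [ 3.53 -3.09 -0.72]
```

View pics/c3.png

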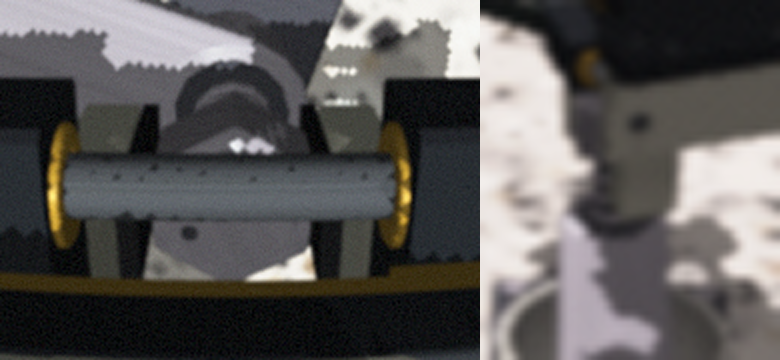

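Request:
servo_tool(steps=[[[0.0004, 0, 0, 0, -0.05, 0], [0, 0, 0, 0, -0.1, 0], [0, 0, 0, 0, -0.05, 0], [0, 0, 0, 0, 0, 0], [0, 0, 0, 0, 0, 0]]])

```text
time_s: 10.35
tcp_pos: [0.555, -0.106, 0.0917]
eef_rot: [-90.0, -0.0, -27.4]
contact_force: [3.0, -3.5, 3.0]
gripper_width: 0.0317
```

```bash
python3 look.py c4
```

```text
t 10.35 w 0.0317 [ 0.555  -0.106   0.0917] yaw -27.439939857847687 q6 143.5304139605448 q [  9.   18.6 -24.4   0.  -47. ]
Fw [ 3.03 -3.49  2.98] M [-1.23 -1.11 -0.03] Ft [ 4.3  -2.98 -1.7 ]
```

View pics/c4.png

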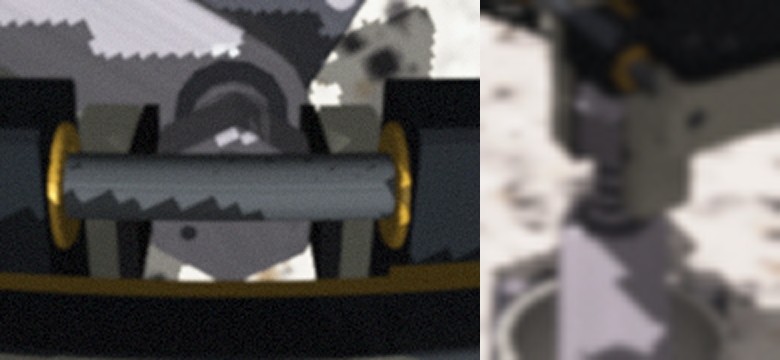

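Request:
servo_tool(steps=[[[0.0004, 0, 0, 0, -0.1, 0], [0, 0, 0, 0, -0.05, 0], [0, 0, 0, 0, 0, 0], [0, 0, 0, 0, 0, 0]]])

```text
time_s: 10.85
tcp_pos: [0.5551, -0.1062, 0.0916]
eef_rot: [-90.0, -0.0, -18.8]
contact_force: [3.9, -2.9, 2.8]
gripper_width: 0.0318
```

Request:
servo_tool(steps=[[[0, 0, 0, 0, 0, 0], [0, 0, 0, 0, 0, 0], [0, 0, 0, 0, 0, 0]]], jaw=155)

```text
time_s: 11.15
tcp_pos: [0.554, -0.1061, 0.091]
eef_rot: [-90.0, 0.1, -18.7]
contact_force: [0.9, -1.3, 0.5]
gripper_width: 0.0342
```

```bash
python3 look.py c5
```

```text
t 11.15 w 0.0342 [ 0.554  -0.1061  0.091 ] yaw -18.7486237101484 q6 152.2679998148794 q [  9.   18.7 -24.4  -0.  -47. ]
Fw [ 0.86 -1.31  0.53] M [-0.13 -0.1   0.03] Ft [ 1.23 -0.53 -0.97]
```

View pics/c5.png

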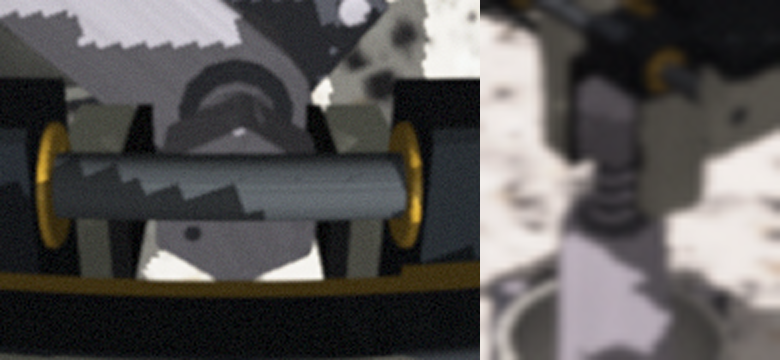

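Request:
servo_tool(steps=[[[0, 0, 0, 0, 0, 0], [0, 0, 0, 0, -0.05, 0], [0, 0, 0, 0, -0.1, 0], [0, 0, 0, 0, 0, 0], [0, 0, 0, 0, 0, 0]]], jaw=162)

```text
time_s: 11.75
tcp_pos: [0.5551, -0.1062, 0.0915]
eef_rot: [-90.0, -0.0, -10.3]
contact_force: [1.9, 0.6, -1.5]
gripper_width: 0.0322
```

```bash
python3 look.py c6
```

```text
t 11.75 w 0.0322 [ 0.5551 -0.1062  0.0915] yaw -10.276111745969954 q6 160.73010199972035 q [  9.   18.7 -24.3  -0.  -47. ]
Fw [ 1.87  0.64 -1.55] M [-0.06 -0.73 -0.03] Ft [1.72 1.55 0.96]
```

View pics/c6.png

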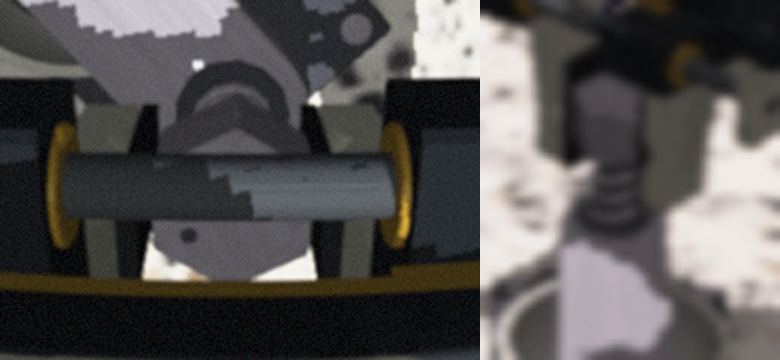

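Request:
servo_tool(steps=[[[0, 0, 0, 0, 0, 0], [0, 0, 0, 0, 0, 0], [0, 0, 0, 0, 0, 0]]], jaw=155)

```text
time_s: 12.15
tcp_pos: [0.5546, -0.1064, 0.0915]
eef_rot: [-90.0, 0.0, -10.1]
contact_force: [-0.1, 0.0, -0.6]
gripper_width: 0.0342
```

```bash
python3 look.py c7
```

```text
t 12.15 w 0.0342 [ 0.5546 -0.1064  0.0915] yaw -10.145213595303817 q6 160.8626439532247 q [  9.   18.6 -24.4  -0.  -47. ]
Fw [-0.11  0.04 -0.64] M [-0.16  0.07  0.02] Ft [-0.12  0.64  0.02]
```

View pics/c7.png

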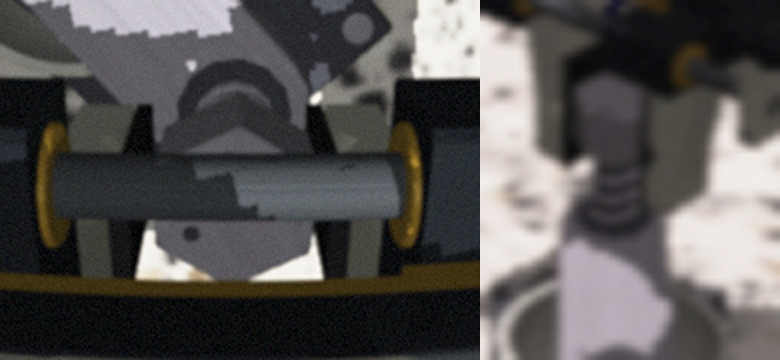

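Request:
servo_tool(steps=[[[0, 0, 0, 0, 0, 0], [0, 0, 0, 0, -0.05, 0], [0, 0, 0, 0, -0.1, 0], [0, 0, 0, 0, 0, 0], [0, 0, 0, 0, 0, 0]]], jaw=162)

```text
time_s: 12.75
tcp_pos: [0.5556, -0.1063, 0.0918]
eef_rot: [-90.0, -0.1, -1.7]
contact_force: [2.9, -0.2, 1.0]
gripper_width: 0.0321
```

Request:
servo_tool(steps=[[[0, 0, 0, 0, 0, 0], [0, 0, 0, 0, 0, 0], [0, 0, 0, 0, 0, 0]]], jaw=155)

```text
time_s: 13.05
tcp_pos: [0.5545, -0.1063, 0.0914]
eef_rot: [-90.0, 0.0, -1.6]
contact_force: [0.9, -0.2, -0.3]
gripper_width: 0.0347
```

```bash
python3 look.py c8
```

```text
t 13.05 w 0.0347 [ 0.5545 -0.1063  0.0914] yaw -1.5698306038790677 q6 169.4369092634191 q [  9.   18.7 -24.4  -0.  -47. ]
Fw [ 0.86 -0.21 -0.27] M [-0.18 -0.03 -0.02] Ft [ 0.87  0.27 -0.19]
```

View pics/c8.png

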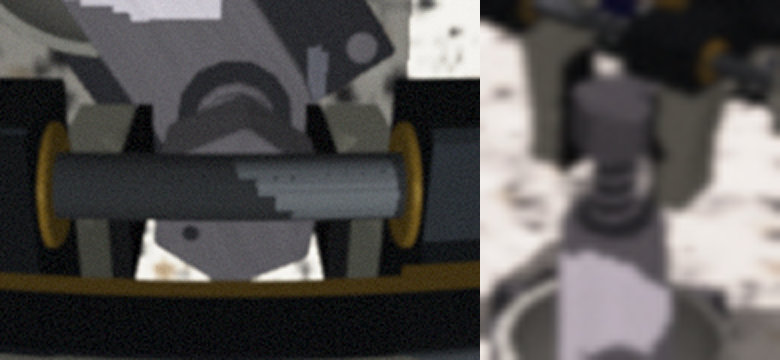

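Request:
servo_tool(steps=[[[0, 0, 0, 0, 0, 0], [0, 0, 0, 0, 0, 0], [0, 0, 0, 0, 0, 0], [0, 0, 0, 0, 0.145, 0], [0, 0, 0, 0, 0.145, 0], [0, 0, 0, 0, 0.145, 0], [0, 0, 0, 0, 0.145, 0], [0, 0, 0, 0, 0.145, 0], [0, 0, 0, 0, 0.145, 0], [0, 0, 0, 0, 0.145, 0], [0, 0, 0, 0, 0.145, 0], [0, 0, 0, 0, 0, 0], [0, 0, 0, 0, 0, 0]]], jaw=110)

```text
time_s: 14.45
tcp_pos: [0.5549, -0.1063, 0.0915]
eef_rot: [-90.0, 0.0, -67.7]
contact_force: [-0.5, 0.8, -0.3]
gripper_width: 0.0495
```

```bash
python3 look.py c9
```

```text
t 14.45 w 0.0495 [ 0.5549 -0.1063  0.0915] yaw -67.74190660818665 q6 103.26369137516217 q [  9.   18.7 -24.3  -0.  -47. ]
Fw [-0.48  0.79 -0.35] M [-0.01  0.18  0.03] Ft [-0.91  0.35 -0.14]
```

View pics/c9.png

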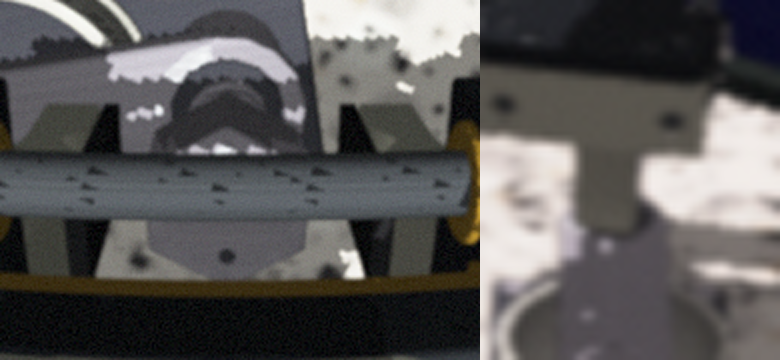

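Request:
servo_tool(steps=[[[0, 0, 0, 0, 0, 0], [0, 0, 0, 0, 0, 0], [0, 0, 0, 0, 0, 0], [0, 0, 0, 0, -0.1, 0], [0, 0, 0, 0, -0.1, 0], [0, 0, 0, 0, 0, 0], [0, 0, 0, 0, 0, 0]]], jaw=163)

```text
time_s: 15.25
tcp_pos: [0.5549, -0.1063, 0.0915]
eef_rot: [-90.0, 0.0, -56.7]
contact_force: [0.4, 0.9, 0.5]
gripper_width: 0.0317
```

Request:
servo_tool(steps=[[[0, 0, 0, 0, 0, 0], [0, 0, 0, 0, 0, 0], [0, 0, 0, 0, 0, 0]]], jaw=155)

```text
time_s: 15.55
tcp_pos: [0.555, -0.1064, 0.0915]
eef_rot: [-90.0, -0.0, -56.6]
contact_force: [-0.1, -0.2, -0.4]
gripper_width: 0.0343
```

```bash
python3 look.py c10
```

```text
t 15.55 w 0.0343 [ 0.555  -0.1064  0.0915] yaw -56.573175335462466 q6 114.43350975485875 q [  9.   18.7 -24.3   0.  -47. ]
Fw [-0.12 -0.18 -0.4 ] M [-0.11  0.11 -0.  ] Ft [ 0.09  0.4  -0.2 ]
```

View pics/c10.png

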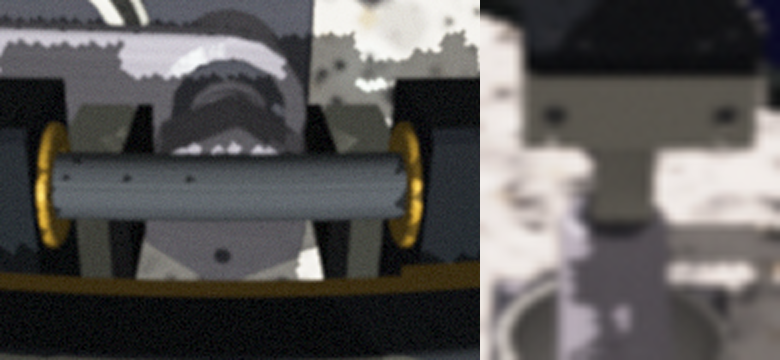

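Request:
servo_tool(steps=[[[0, 0, 0, 0, 0, 0], [0, 0, 0, 0, -0.1, 0], [0, 0, 0, 0, -0.1, 0], [0, 0, 0, 0, 0, 0], [0, 0, 0, 0, 0, 0]]], jaw=163)

```text
time_s: 16.15
tcp_pos: [0.5551, -0.1063, 0.0914]
eef_rot: [-90.0, -0.0, -45.2]
contact_force: [1.5, -0.5, -2.9]
gripper_width: 0.0317
```

Request:
servo_tool(steps=[[[0, 0, 0, 0, 0, 0], [0, 0, 0, 0, 0, 0], [0, 0, 0, 0, 0, 0]]], jaw=155)

```text
time_s: 16.45
tcp_pos: [0.5549, -0.1063, 0.0917]
eef_rot: [-90.0, -0.0, -45.1]
contact_force: [0.5, -0.7, 0.1]
gripper_width: 0.0341
```

```bash
python3 look.py c11
```

```text
t 16.45 w 0.0341 [ 0.5549 -0.1063  0.0917] yaw -45.11352637240022 q6 125.88915034142433 q [  9.   18.6 -24.3   0.  -47. ]
Fw [ 0.49 -0.73  0.12] M [-0.13  0.06 -0.01] Ft [ 0.86 -0.12 -0.17]
```

View pics/c11.png

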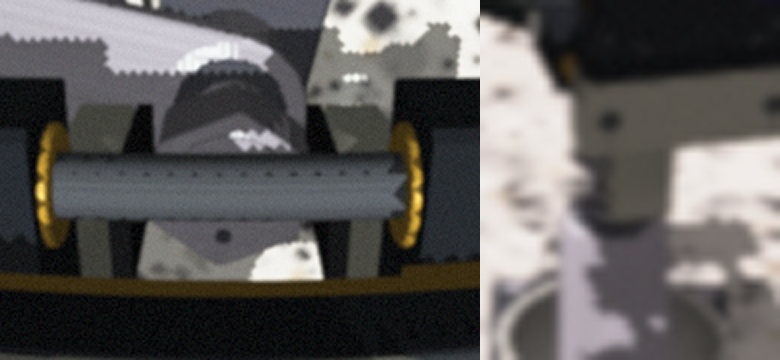

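Request:
servo_tool(steps=[[[0, 0, 0, 0, 0, 0], [0, 0.0005, 0, 0, 0.1, 0], [0, 0.0005, 0, 0, 0.14, 0], [0, 0.0005, 0, 0, 0.14, 0], [0, 0.0005, 0, 0, 0.14, 0], [0, 0.0002, 0, 0, 0.14, 0], [0, 0.0002, 0, 0, 0.14, 0], [0, 0.0002, 0, 0, 0.14, 0], [0, 0.0002, 0, 0, 0.14, 0], [0, 0.0002, 0, 0, 0.14, 0], [0, 0, 0, 0, 0, 0], [0, 0, 0, 0, 0, 0]]], jaw=163)

```text
time_s: 17.75
tcp_pos: [0.5556, -0.1061, 0.0889]
eef_rot: [-89.9, 0.0, -114.7]
contact_force: [0.5, 2.3, 0.8]
gripper_width: 0.0318
```

```bash
python3 look.py c12
```

```text
t 17.75 w 0.0318 [ 0.5556 -0.1061  0.0889] yaw -114.71842700433665 q6 56.26634026780924 q [  9.   18.9 -24.5   0.  -46.6]
Fw [0.47 2.27 0.78] M [ 0.84 -0.37  0.04] Ft [-2.26 -0.78 -0.52]
```

View pics/c12.png

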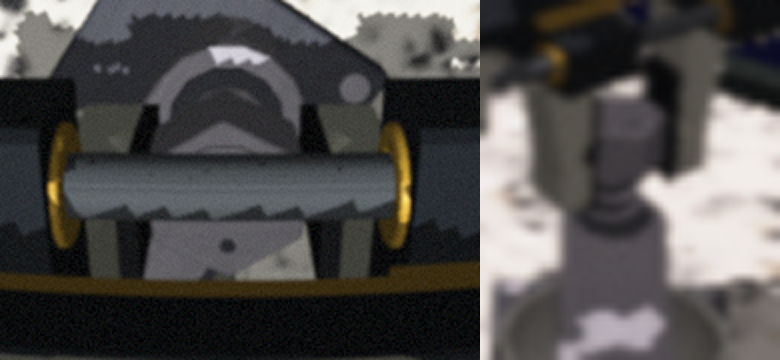

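Request:
servo_tool(steps=[[[0, 0.0002, 0, 0, 0.14, 0], [0, 0.0002, 0, 0, 0.14, 0], [0, 0.0002, 0, 0, 0.14, 0], [0, 0.0002, 0, 0, 0.14, 0], [0, 0.0002, 0, 0, 0.14, 0], [0, 0.0002, 0, 0, 0.14, 0], [0, 0.0002, 0, 0, 0.14, 0], [0, 0.0002, 0, 0, 0.14, 0], [0, 0.0002, 0, 0, 0.14, 0], [0, 0.0002, 0, 0, 0.14, 0], [0, 0.0002, 0, 0, 0.14, 0], [0, 0.0002, 0, 0, 0.14, 0], [0, 0.0002, 0, 0, 0.14, 0], [0, 0, 0, 0, 0, 0], [0, 0, 0, 0, 0, 0]]])

```text
time_s: 19.35
tcp_pos: [0.5548, -0.1066, 0.086]
eef_rot: [-90.0, 0.0, 141.1]
contact_force: [1.9, -0.9, 1.0]
gripper_width: 0.0321
```

```bash
python3 look.py c13
```

```text
t 19.35 w 0.0321 [ 0.5548 -0.1066  0.086 ] yaw 141.05575976722713 q6 -47.93953483246298 q [  9.   19.1 -24.7   0.  -46.3]
Fw [ 1.94 -0.9   0.98] M [-0.16 -0.3   0.01] Ft [-2.07 -0.98 -0.52]
```

View pics/c13.png

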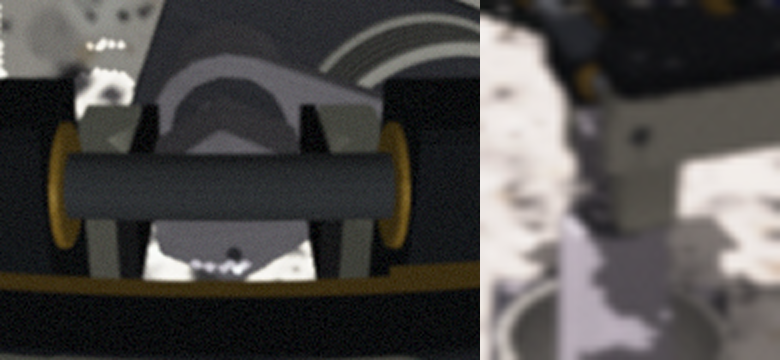

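Request:
servo_tool(steps=[[[0, 0.0002, 0, 0, 0.14, 0], [0, 0.0002, 0, 0, 0.14, 0], [0, 0.0002, 0, 0, 0.14, 0], [0, 0.0002, 0, 0, 0.14, 0], [0, 0.0002, 0, 0, 0.14, 0], [0, 0.0002, 0, 0, 0.14, 0], [0, 0.0002, 0, 0, 0.14, 0], [0, 0.0002, 0, 0, 0.14, 0], [0, 0.0002, 0, 0, 0.14, 0], [0, 0.0002, 0, 0, 0.14, 0], [0, 0.0002, 0, 0, 0.14, 0], [0, 0.0002, 0, 0, 0.14, 0], [0, 0.0002, 0, 0, 0.14, 0], [0, 0.0002, 0, 0, 0.14, 0], [0, 0, 0, 0, 0, 0], [0, 0, 0, 0, 0, 0]]])

```text
time_s: 21.05
tcp_pos: [0.5554, -0.1063, 0.0833]
eef_rot: [-90.0, -0.0, 28.8]
contact_force: [2.6, 1.7, 0.7]
gripper_width: 0.032
```

```bash
python3 look.py c14
```

```text
t 21.05 w 0.032 [ 0.5554 -0.1063  0.0833] yaw 28.782013994185096 q6 -160.22490014938123 q [  9.   19.3 -24.8   0.  -45.9]
Fw [2.56 1.73 0.67] M [ 0.26 -0.89  0.01] Ft [ 3.08 -0.67  0.28]
```

View pics/c14.png

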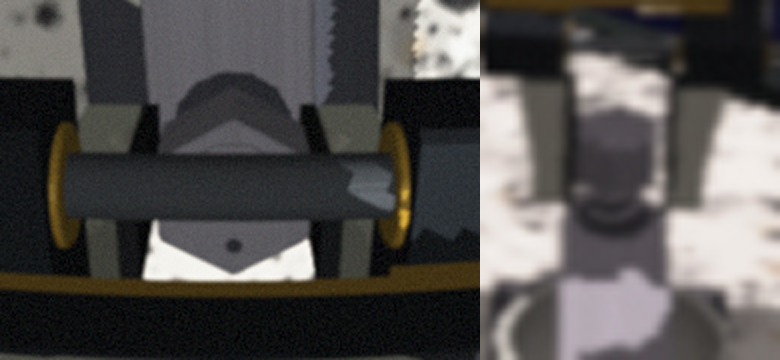

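Request:
servo_tool(steps=[[[0, 0, 0, 0, 0, 0], [0, 0, 0, 0, 0, 0], [0, 0, 0, 0, 0, 0], [0, 0, 0, 0, -0.146, 0], [0, 0, 0, 0, -0.146, 0], [0, 0, 0, 0, -0.146, 0], [0, 0, 0, 0, -0.146, 0], [0, 0, 0, 0, -0.146, 0], [0, 0, 0, 0, -0.146, 0], [0, 0, 0, 0, -0.146, 0], [0, 0, 0, 0, -0.146, 0], [0, 0, 0, 0, 0, 0], [0, 0, 0, 0, 0, 0]]], jaw=110)

```text
time_s: 22.45
tcp_pos: [0.5547, -0.1064, 0.083]
eef_rot: [-90.0, -0.0, 95.1]
contact_force: [-0.3, 0.1, 0.4]
gripper_width: 0.0501
```

```bash
python3 look.py c15
```

```text
t 22.45 w 0.0501 [ 0.5547 -0.1064  0.083 ] yaw 95.13274636765983 q6 -93.85842677571239 q [  9.   19.3 -24.8  -0.  -45.9]
Fw [-0.33  0.1   0.42] M [ 0.02 -0.01 -0.  ] Ft [ 0.13 -0.42  0.32]
```

View pics/c15.png

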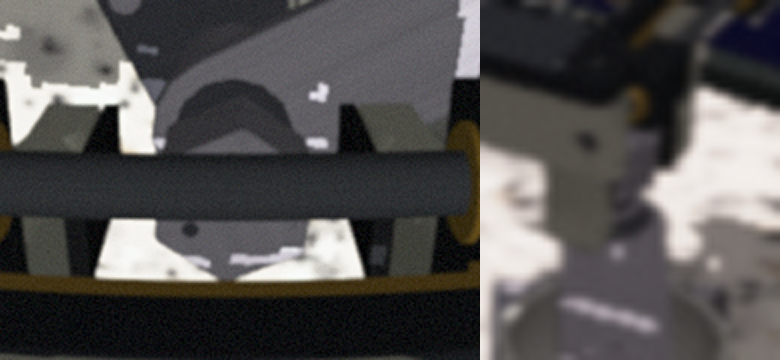

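Request:
servo_tool(steps=[[[0, 0, 0, 0, 0, 0], [0, 0, 0, 0, 0, 0], [0, 0, 0, 0, 0, 0], [0, 0.0002, 0, 0, 0.12, 0], [0, 0.0002, 0, 0, 0.14, 0], [0, 0.0002, 0, 0, 0.14, 0], [0, 0.0002, 0, 0, 0.14, 0], [0, 0.0002, 0, 0, 0.14, 0], [0, 0.0002, 0, 0, 0.14, 0], [0, 0.0002, 0, 0, 0.14, 0], [0, 0, 0, 0, 0.14, 0], [0, 0, 0, 0, 0.1, 0], [0, 0, 0, 0, 0, 0], [0, 0, 0, 0, 0, 0]]], jaw=163)

```text
time_s: 23.95
tcp_pos: [0.5554, -0.1062, 0.0819]
eef_rot: [-90.0, -0.0, 26.8]
contact_force: [1.5, 1.5, -0.9]
gripper_width: 0.0313
```

```bash
python3 look.py c16
```

```text
t 23.95 w 0.0313 [ 0.5554 -0.1062  0.0819] yaw 26.79418905137976 q6 -162.21256270065058 q [  9.   19.4 -24.9   0.  -45.7]
Fw [ 1.54  1.49 -0.95] M [ 0.2  -0.76  0.01] Ft [2.05 0.95 0.63]
```

View pics/c16.png

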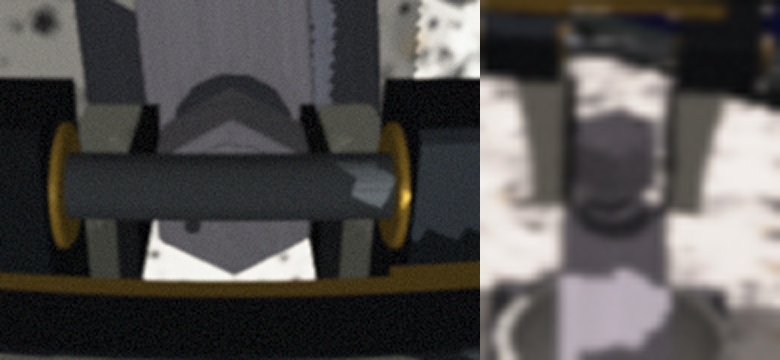

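Request:
servo_tool(steps=[[[0.0003, 0, 0, 0, 0, 0], [0, 0, 0, 0, 0, 0], [0, 0, 0, 0, 0, 0], [0, 0, 0, 0, 0, 0], [0, 0, 0, 0, 0, 0], [0, 0, 0, 0, 0, 0], [0, 0, 0, 0, 0, 0], [0, 0, 0, 0, 0, 0]]], jaw=255, grip_force=12)

```text
time_s: 24.85
tcp_pos: [0.5561, -0.106, 0.082]
eef_rot: [-90.0, -0.1, 26.7]
contact_force: [5.3, 1.7, -2.9]
gripper_width: 0.0299
```

```bash
python3 look.py c17; python3 - <<'E'
from plant import vision,spotter
from h import *
d=vision.capture("scene"); cv2.imwrite("pics/sfin.png",d["img"][...,::-1])
# head-top corner height: top back rim measured against bolt axis line
for z in (.109,.101,.093,.085): print(z,proj(d,(.5548,-.1064,z)).round(1))
E
```

```text
t 24.85 w 0.0299 [ 0.5561 -0.106   0.082 ] yaw 26.66420157010793 q6 -162.35737047177312 q [  9.   19.4 -24.8   0.  -45.7]
Fw [ 5.28  1.68 -2.9 ] M [ 0.41 -1.8   0.02] Ft [ 5.46  2.91 -0.87]
0.109 [372.4 216.4]
0.101 [372.3 219.6]
0.093 [372.1 222.7]
0.085 [372.  225.9]
```

View pics/c17.png

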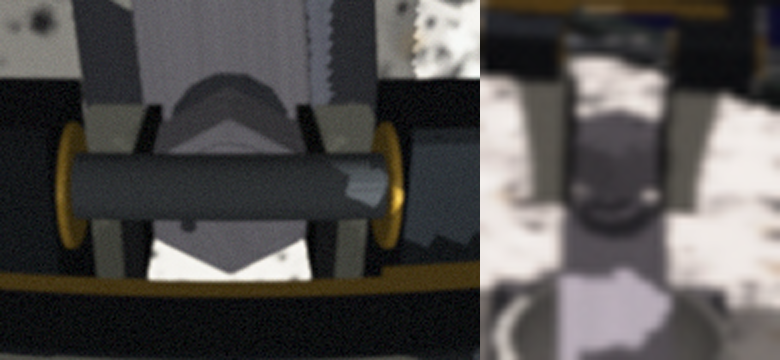

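View pics/sfin.png

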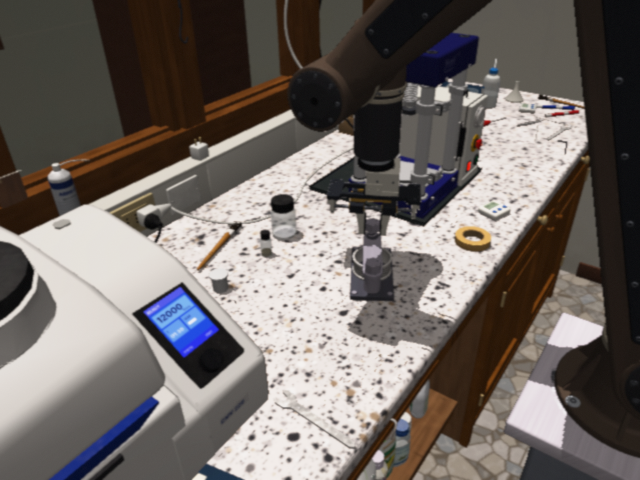

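```bash
python3 - <<'E'
from plant import r
print(r.close_job())
E
```

```text
the job is handed in; nothing more can be done
None
```

I turned the loose bolt backward until it dropped one thread, then forward a little under one turn. I handed the job in with the fingers still closed on the head. No verdict was reported.

- **Backward turn:** I turned the bolt back about 1.7 rad with the jaws loosely round the head, including one regrip 60° round. I opened the jaws at intervals to see whether it would fall. The drop showed as about 2.9 N of bolt weight on the fingers, gone once they were opened. In the wrist picture the head stood clearly lower.
- **Forward turn:** I estimate 5.7–5.8 rad (about 0.9 turn) of forward turn from the drop, with one more regrip. The punch mark confirmed the first 4.75 rad or so; the last part is from the tool's turn.
- **Final height:** In the scene camera the head is about 14 mm lower than at the start, which puts bolt_lift near -0.016 m. This is a rough pixel estimate, good to a few millimetres.
- **Grip:** The jaws read 29.9 mm on the 30 mm head with 12 N set. The arm was at rest, with about 6 N total force at the wrist, including about 3 N of the bolt's weight carried by the fingers.
- **Bystanders:** The vial, plunger, tape and spanner are in the same places in the last scene picture. The clock read about 25 s of the 72 s allowed.

One check disagreed: the two wrist views put the head's top at about 0.100 m, against 0.109 m expected. I put this down to the camera calibration and averaged the two positions. The jaws then closed on the head without trouble.

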